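# Shut the feed and take the safety cap off the dosing bottle

## Robot

A 7-joint arm with a two-finger parallel gripper is mounted at the origin on a cart in front of the work surface, level with it; the furniture and walls round the work are solid. World frame = base frame: x ahead of the robot, y to its left, z up, the work surface at z = 0. Lengths are in m, angles in rad, forces in N, time in s.
With the tool pointing down it reaches from about 0.4 to 0.85 m from the base axis. Payload 10.4 kg.
Tool frame: the origin (TCP) lies between the finger pads; the fingertips stand ahead of it and the grasp point (between the pads) lies 5 mm behind it (manip.tip_extent is the z of the fingertips in the tool frame, in m); z points along the fingers, y is the line along which they close (so a half turn about z gives the same grasp; the last joint's range is limited). The gripper opens to 85 mm and grips with 20 to 120 N. Pads are 22 mm wide; open, the fingers measure 114 mm over their backs; the gripper's body (76 mm by 85 mm) begins 54 mm behind the grasp point. The pads swing forward as they close: fully open they stand 13 mm farther back than shut.
Start: joints at [-1.298, 0.332, -0.065, 1.46, 0.022, 1.35, -0.088], TCP at [0.182, 0.598, 0.245] pointing down, gripper open.
Joint ranges: [-2.6, 2.6], [-0.5, 2.12], [-1.47, 1.34], [0.16, 2.42], [-1.27, 4.41], [0.06, 2.06], [-2.6, 2.6]. Speed limits (rad/s): [2.22, 2.22, 2.79, 2.79, 3.14, 3.14, 3.14].

## Interface

Orientations are given as a unit quaternion [x, y, z, w].
In Python, from workcell import status, viewer, manip gives the robot as it stands.
- The arm moves only by the tool play_rows, never from a script. Its argument "plan" is one flat list of numbers, 7 for each row, row after row: the turn, a rotation vector about the tool's x, y, z in degrees, then the shift along the tool's x, y, z in m, then the opening, from 0 (shut) to 1 (fully open). In form: [ax, ay, az, dx, dy, dz, grip, ax, ay, az, dx, dy, dz, grip, ...]. A call has 1 to 20 rows; each row is the pose to reach, as a shift and turn from the pose commanded when the call began, along the tool's axes at that moment; what a row does not reach only later rows make up. A row lasts 1/8 s, in which the tool goes at most 62.5 mm and 10.7 degrees, less where a joint would pass 70% of its speed; a pose out of reach is approached as far as the arm can. A call with a gripper value outside its range is refused whole. The fingers move at their own pace and stop on an object; "squeeze" is the grip in N (left out, the last holds). Time passes only in rows, so rows that repeat a pose let the fingers close. It gives the time, the measured TCP pose, the force, the opening and the grip force at its end, in the units of the state.
- status.get_obs(): the state, without advancing time (a new reading comes with each control period).
- viewer.camera(name): name is "side" or "top" or "wrist"; returns the picture (384x512x3 uint8, red, green, blue); there is no depth.
- viewer.camera_model(name): a dict with "fx", "fy", "cx", "cy" (pixels), "R" (3x3) and "t" (3): a world point X has camera coordinates R X + t. Camera axes: x right, y down, z forward; pixel columns grow to the right and rows downward; lengths in m; the calibration is good to about 2 mm. A picture is of the moment at which its call begins: read the wrist's pose just before it. camera_model takes no time and is no camera call; for the wrist camera it gives the pose at the moment of the call.
- manip.hand_in(): hands the job in; it is judged then, once.
The state is a dict: "clock": time; "joint_pos": joint angles; "joint_velocities": joint speeds; "tau": joint torques, N m; "position": TCP position; "ee_rot": TCP orientation; "ft_force": force on the tool from outside, world axes, zero at the start; "torque": the same for the moment, N m; "grip_width": opening from 0.0 (shut) to 1.0 (fully open); "grasp_force": force on a finger pad.
Only numpy, scipy, OpenCV 4.12 (cv2) and the standard library are available. Lean on these libraries where they do the work, as an engineer would, in place of code of your own. Each camera call takes 0.05 s, during which the arm holds its last target. There are 200 camera calls.

## Task

The stain-remover bottle in the dosing station needs opening for a refill. First swing the feed lever to its middle mark (shut), then open the bottle: press its push-and-turn safety cap down against the spring, twist it counter-clockwise while it is down until it is free, and lift it off. Finish while still holding the cap upright in the gripper, straight above the open bottle and about 8 cm clear of the place where it sat, with the lever still shut and the cup, brush and soap left where they are.

Things in the scene. Friction and masses are not known exactly. Their poses are not given: they have to be found in the camera images.
- station: Dosing station fixed to the counter: steel base plate 150 (x) by 310 (y) by 14 mm thick, origin at the centre of its underside, z up. In its axes a white bottle, 72 mm diameter, is clamped fast with its axis at x +10, y -80 mm; the lever's pivot is at x +10, y +75 mm. Three raised black marks lie on the plate under the lever: the broad middle one, on the -x side of the pivot, is shut.
- feed_lever (a joint): Horizontal feed lever turning about a vertical axis. 0 = over the broad middle mark (shut), pointing along the station's -x; positive swings its end to the station's +y (feed side; clockwise seen from above); stops at -0.91 and +0.91 rad. It starts on the positive side, stays where it is left and needs about 2 N at the post.
- lever_pivot (a point): Point on the lever's vertical hinge axis, 45 mm above the counter.
- lever_post (a point): Middle of the upright black grip post at the lever's end, 67 mm above the counter, 66 mm from the hinge axis: a cylinder of 16 mm diameter whose free part runs from 46 to 86 mm above the counter (the flat lever bar is below it).
- bottle_mouth (a point): Centre of the rim of the bottle's neck, 152.5 mm above the counter, with the station's axes. The neck is 39 mm over its three locking ledges; a sprung sealing plug of 20 mm diameter stands 8.5 mm above the rim inside the cap. The bottle's shoulder slopes from 94 mm height at its full width up to 121 mm at the neck.
- cap_center (a point): Centre (half-way up) of the grey ribbed safety cap, 50 mm outer diameter, 30 mm tall, 40 g, open below; z up, axes along the station's when locked. Seated and locked it is 150 mm above the counter (cap rim 135, top 165 mm), 2.5 mm below bottle_mouth. Locked, it turns only some 4 degrees either way.
- cap: The same cap, origin at the centre of its lower rim. A spring resists pressing (4 N to start, 10 N at 8.5 mm down, where the neck stops it). At least 5 mm down (6 to 7.5 is best) its teeth are passed and it turns counter-clockwise seen from above. Turned 44 to 76 degrees (60 is best, firm stop at 76) it lifts straight off; at smaller turns ledges hold it on.
- cup: Bystander: dosing cup, 59 mm wide, 52 mm tall, origin under its centre, behind the station.
- brush: Bystander: scrub brush with a bow handle, 30 x 85 x 55 mm, origin under its centre, right of the station.
- soap: Bystander: bar of soap, 55 x 78 x 20 mm, origin under its centre, left of the station.
Not all that is in view belongs to the job. What is meant by the cap is not blue, and is the larger of those in its own colour.

How it is judged:
On the way, in this order (a step that is already met when the one before it is completed fails the run):
1. the feed lever is on its middle mark (within 0.13 rad) with the cap still locked on (value of joint feed_lever between -0.13 and 0.13 rad and angle between the x axis of cap_center and the x axis of bottle_mouth, either way round below 0.3 rad and z of cap_center in the frame of bottle_mouth below 0.0035 m), for 0.2 s.
2. the cap is pressed down at least 4.5 mm (z of cap_center in the frame of bottle_mouth below -0.007 m), for 0.05 s.
3. the cap is turned free (more than 40 degrees) while still on the neck (angle between the x axis of cap_center and the x axis of bottle_mouth, either way round above 0.7 rad and z of cap_center in the frame of bottle_mouth below 0.0055 m and horizontal distance between cap_center and bottle_mouth below 0.006 m), for 0.05 s.
At the end, for the whole second after the job is handed in: The fingers hold the cap still (under 20 mm/s), within 0.3 rad of upright, its centre 40 to 140 mm above the neck's rim and within 35 mm of the bottle's axis, touching nothing of the station; the feed lever is within 0.15 rad of its middle mark (z of cap_center in the frame of bottle_mouth between 0.04 and 0.14 m and horizontal distance between cap_center and bottle_mouth below 0.035 m and angle between cap_center's own z axis and vertical below 0.3 rad and linear speed of cap below 0.02 m/s and contact force between the fingers and cap above 1 N and contact force between station and cap below 0.05 N and value of joint feed_lever between -0.15 and 0.15 rad); the arm keeps its last pose, push and grip.
It fails at once if the cup, brush or soap is pushed more than 25 mm from its place or tipped over (distance of any of cup, brush, soap from where it was at the start of the episode above 0.025 m or angle between any of cup, brush's own z axis and vertical above 0.6 rad).
It also fails if it takes over 48 s, if anything falls off the work surface, if the arm or the gripper's body presses on something with over 40 N, if the wrist force passes 120 N, or if a joint passes its speed limit or range.

## Working session

There is one attempt and no reset: what is moved stays moved. The work goes in short steps, Python scripts to look and compute and a tool call to move; the robot and the scene stay as the last step left them, time stands still between calls to the robot, and variables do not carry over. Pictures are saved under pics/ and viewed, at most 10 in all, crops included, and the job is handed in when it is done.

Besides the shell and the picture viewer there is one more tool, called after "Call:" by a JSON object that holds its "op" and its "data", one argument or row to a line. play_rows: Moves the arm, as the interface text tells. Its arguments: {"type":"object","properties":{"plan":{"type":"array","items":{"type":"number"}},"squeeze":{"type":"number"}},"required":["plan"]}

```bash
mkdir -p pics
cat > h.py <<'E'
import numpy as np, cv2
from workcell import status, viewer, manip
def snap(n,f):
    m=viewer.camera_model(n); im=viewer.camera(n); cv2.imwrite('pics/'+f,im[:,:,::-1]); return im,m
def ray(m,u,v):
    R=np.array(m['R']);t=np.array(m['t']);c=-R.T@t
    d=R.T@np.array([(u-m['cx'])/m['fx'],(v-m['cy'])/m['fy'],1]); return c,d
def onz(m,u,v,z):
    c,d=ray(m,u,v); return c+d*(z-c[2])/d[2]
def proj(m,X):
    p=np.array(m['R'])@np.array(X)+np.array(m['t']); return m['fx']*p[0]/p[2]+m['cx'],m['fy']*p[1]/p[2]+m['cy']
E
python3 - <<'E'
from h import *
a,m=snap('top','top0.png');b,s=snap('side','side0.png')
cv2.imwrite('pics/both.png',cv2.resize(np.vstack([a,b])[:,:,::-1],(400,600))) 
for q in (m,s): print({k:np.round(v,3).tolist() for k,v in q.items()})
print(status.get_obs(),manip.tip_extent)
E
```

```text
{'fx': 353.481, 'fy': 353.481, 'cx': 264.11, 'cy': 188.47, 'R': [[-0.02, -1.0, 0.008], [-0.996, 0.02, -0.085], [0.085, -0.01, -0.996]], 't': [0.08, 0.641, 1.139]}
{'fx': 352.836, 'fy': 352.836, 'cx': 260.434, 'cy': 190.954, 'R': [[0.89, -0.455, 0.004], [-0.301, -0.595, -0.745], [0.341, 0.662, -0.667]], 't': [-0.519, 0.3, 0.763]}
{'clock': 0.1, 'joint_pos': array([-1.29759943,  0.33276937, -0.06469033,  1.46083947,  0.02160852,
        1.34992835, -0.0884965 ]), 'joint_velocities': array([-0.00082494, -0.00136011, -0.00126611, -0.0014026 , -0.00109846,
        0.00138582,  0.0009054 ]), 'tau': array([ 1.39541848e-03, -6.26753354e+01,  4.92038112e-02, -3.92415404e+01,
        1.64114207e-02,  7.39081297e-03,  5.38723293e-05]), 'position': array([0.18210654, 0.59754789, 0.24462855]), 'ee_rot': array([ 1.47352374e-01,  9.89083863e-01, -6.21791895e-04, -5.75570245e-05]), 'ft_force': array([-0.07184667,  0.5133902 , -0.951556  ]), 'torque': array([-0.00405016, -0.00111846, -0.01221112]), 'grasp_force': 0.0, 'grip_width': 1.001873611442628} 0.014
```

View pics/top0.png

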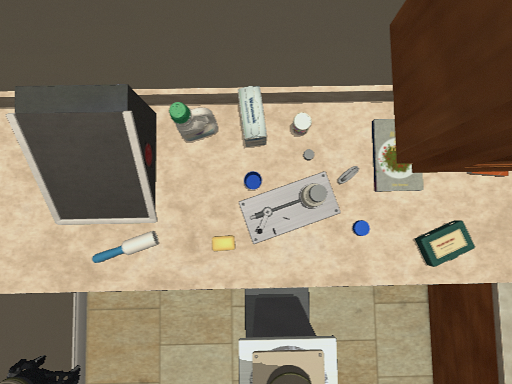

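View pics/side0.png

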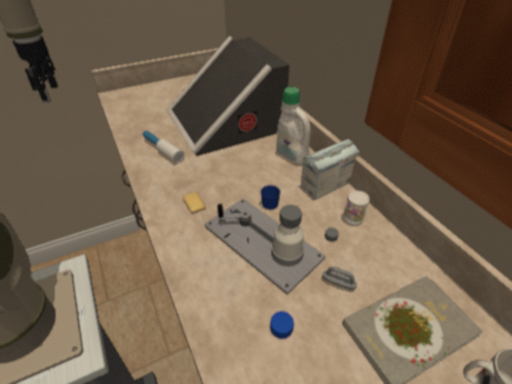

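The top view shows the station's plate near (290,208), with the cap at (314,192) and the lever end near (259,230). The cup is at (253,180), the soap at (223,243) and the brush at (348,175). I'll zoom in and measure the plate.

Run:
```python
from h import *
m=viewer.camera_model('top'); s=viewer.camera_model('side')
a=cv2.imread('pics/top0.png'); b=cv2.imread('pics/side0.png')
A=cv2.resize(a[165:250,230:350],None,fx=5,fy=5,interpolation=cv2.INTER_CUBIC)
B=cv2.resize(b[190:290,200:330],None,fx=5,fy=5,interpolation=cv2.INTER_CUBIC)
cv2.imwrite('pics/A.png',A)
cv2.imwrite('pics/B.png',B)
# plate: grey-blue mask vs warm counter
c=a.astype(int); k=((c[:,:,2]-c[:,:,0])<15).astype(np.uint8)
k[:165]=0;k[250:]=0;k[:,:236]=0;k[:,345:]=0
n,l,st,ce=cv2.connectedComponentsWithStats(k); i=1+np.argmax(st[1:,4]); 
cn=max(cv2.findContours((l==i).astype(np.uint8),0,1)[0],key=len).reshape(-1,2)
P=np.array([onz(m,u,v,.014)[:2] for u,v in cn],np.float32)
print(st[i],cv2.minAreaRect(P))
```

```text
[ 239  172  101   72 3915] ((0.5800302624702454, -0.015176266431808472), (0.14837579429149628, 0.30707409977912903), 18.501792907714844)
```

View pics/A.png

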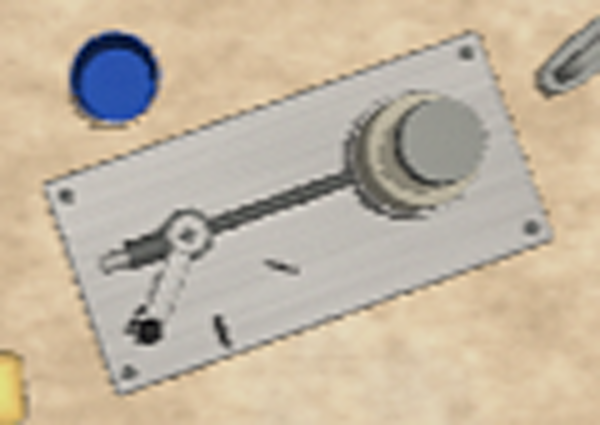

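View pics/B.png

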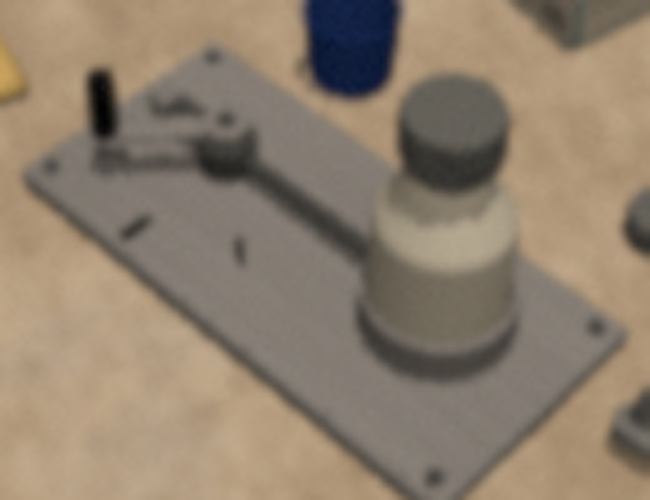

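The crops show the lever post top at about (259.6,231), the middle mark near (274,231), the pivot at (268,212) and the cap top centre at (318.4,193) in the top view.

```bash
cat >> h.py <<'E'
C=np.array([.580,-.0152]);yaw=np.radians(18.5)
def st(x,y,yaw=yaw): return C+np.array([x*np.cos(yaw)-y*np.sin(yaw),x*np.sin(yaw)+y*np.cos(yaw)])
E
python3 - <<'E'
from h import *
m=viewer.camera_model('top'); s=viewer.camera_model('side')
piv=st(.01,.075);bot=st(.01,-.08)
print('piv',piv,'bottle',bot, 'shut',st(.01-.066,.075))
print('cap seen top',onz(m,230+442/5,165+140/5,.165),'side',onz(s,200+454/5,190+105/5,.165))
for n,p in (('top',onz(m,230+149/5,165+329/5,.086)),('side',onz(s,200+99/5,190+73/5,.086))):
    v=p[:2]-piv; print(n,p,np.hypot(*v), 'angle q', np.degrees(np.pi+yaw-np.arctan2(v[1],v[0])))
print('pivtop',onz(m,230+190/5,165+235/5,.046))
from scipy.spatial.transform import Rotation as Ro
print(Ro.from_quat(status.get_obs()['ee_rot']).as_matrix().round(3))
E
```

```text
piv [0.56568539 0.05909732] bottle [ 0.61486761 -0.08789285] shut [0.50309603 0.03815521]
cap seen top [ 0.61399703 -0.08951447  0.165     ] side [ 0.61388634 -0.08992599  0.165     ]
top [0.50573195 0.08323876 0.086     ] 0.06463144547839958 angle q 40.43316020644004
side [0.50350617 0.08097363 0.086     ] 0.06591530729183458 angle q 37.88323092252712
pivtop [0.56406082 0.05582854 0.046     ]
[[-0.957  0.291 -0.   ]
 [ 0.291  0.957 -0.001]
 [-0.    -0.001 -1.   ]]
```

```bash
cat >> h.py <<'E'
from scipy.spatial.transform import Rotation as Ro
def go(*T):
    o=status.get_obs();R=Ro.from_quat(o['ee_rot']).as_matrix()
    print('pos',o['position'].round(4),'yaw y',np.degrees(np.arctan2(R[1,1],R[0,1])).round(1),'q',o['joint_pos'].round(2),'t',round(o['clock'],2),'F',o['ft_force'].round(1))
    for t in T: print(t,'->',(R.T@(np.array(t)-o['position'])).round(4))
E
python3 - <<'E'
from h import *
go((.5045,.082,.2))
E
```

```text
pos [0.1821 0.5975 0.2446] yaw y 73.1 q [-1.3   0.33 -0.06  1.46  0.02  1.35 -0.09] t 0.1 F [-0.1  0.5 -1. ]
(0.5045, 0.082, 0.2) -> [-0.4587 -0.3991  0.0452]
```

Call:
{"op": "play_rows", "data": {
  "plan": [0, 0, 0, -0.459, -0.399, 0.045, 1, 0, 0, 0, -0.459, -0.399, 0.045, 1, 0, 0, 0, -0.459, -0.399, 0.045, 1, 0, 0, 0, -0.459, -0.399, 0.045, 1, 0, 0, 0, -0.459, -0.399, 0.045, 1, 0, 0, 0, -0.459, -0.399, 0.045, 1, 0, 0, 0, -0.459, -0.399, 0.045, 1, 0, 0, 0, -0.459, -0.399, 0.045, 1, 0, 0, 0, -0.459, -0.399, 0.045, 1, 0, 0, 0, -0.459, -0.399, 0.045, 1, 0, 0, 0, -0.459, -0.399, 0.045, 1, 0, 0, 0, -0.459, -0.399, 0.045, 1, 0, 0, 0, -0.459, -0.399, 0.045, 1, 0, 0, 0, -0.459, -0.399, 0.045, 1],
  "squeeze": 30
}}

```text
clock: 1.85
position: [0.5046, 0.0834, 0.2004]
ee_rot: [0.147, 0.989, 0.0, -0.0]
ft_force: [-0.3, -0.4, 0.2]
grip_width: 1.001
grasp_force: 0.0
```

Run:
```python
from h import *
im,m=snap('wrist','w1.png')
go((.5045,.082,.068))
for p in ((.5045,.082,.086),(.614,-.089,.165)): print(np.round(proj(m,p)))
```

```text
pos [0.5047 0.0832 0.2004] yaw y 73.1 q [-0.64  0.11  0.42  1.84 -0.05  1.2   1.07] t 1.9 F [-0.3 -0.2 -0.1]
(0.5045, 0.082, 0.068) -> [-1.000e-04 -1.300e-03  1.324e-01]
[254. 194.]
[ 80. 420.]
```

View pics/w1.png

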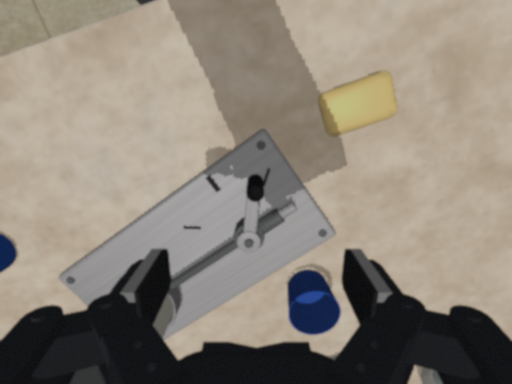

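The wrist view shows the black post at about (256,186), the pivot at (249,241), and the marks at (213,184) (broad) and (191,227).

Run:
```python
from h import *
m=viewer.camera_model('wrist')
print(onz(m,256,184,.086),onz(m,256,188,.067),onz(m,249,241,.046),'mark',onz(m,213,184,.015),'expect piv',st(.01,.075),'mark~',st(.01-.066,.075))
```

```text
[0.49645705 0.08646593 0.086     ] [0.50515916 0.08385074 0.067     ] [0.56434761 0.05826566 0.046     ] mark [0.50171721 0.03579281 0.015     ] expect piv [0.56568539 0.05909732] mark~ [0.50309603 0.03815521]
```

Call:
{"op": "play_rows", "data": {
  "plan": [0, 0, 0, 0, 0, 0.05, 1, 0, 0, 0, 0, 0, 0.1, 1, 0, 0, 0, 0, 0, 0.132, 1, 0, 0, 0, 0, 0, 0.132, 0.1, 0, 0, 0, 0, 0, 0.132, 0.1, 0, 0, 0, 0, 0, 0.132, 0.1, 0, 0, 0, 0, 0, 0.132, 0.1, 0, 0, 0, 0, 0, 0.132, 0.1],
  "squeeze": 20
}}

```text
clock: 2.9
position: [0.5056, 0.0827, 0.0694]
ee_rot: [0.147, 0.989, 0.001, 0.001]
ft_force: [-1.7, -0.7, 6.8]
grip_width: 0.179
grasp_force: 21.9
```

Run:
```python
from h import *
piv=np.array([.565,.058])
o=status.get_obs();v=o['position'][:2]-piv;r=np.hypot(*v);q=np.pi+yaw-np.arctan2(v[1],v[0]);print(r,np.degrees(q),o['grip_width'],o['grasp_force'])
go(*[(*(piv+.066*np.array([np.cos(np.pi+yaw-a),np.sin(np.pi+yaw-a)])),.068) for a in np.linspace(q,0,9)[1:]])
```

```text
0.06429065402479621 41.08301758380403 0.17903877344584018 21.908205449581146
pos [0.5056 0.0827 0.0694] yaw y 73.1 q [-0.61  0.27  0.41  1.97 -0.13  0.93  1.14] t 2.9 F [-1.7 -0.7  6.8]
(np.float64(0.5020365707832419), np.float64(0.07778905205577814), 0.068) -> [ 0.002  -0.0057  0.0014]
(np.float64(0.5005180028695065), np.float64(0.07207380709200756), 0.068) -> [ 0.0018 -0.0116  0.0014]
(np.float64(0.4995170979905215), np.float64(0.06624557726402758), 0.068) -> [ 0.0011 -0.0175  0.0014]
(np.float64(0.49904189143489774), np.float64(0.06035115174205989), 0.068) -> [-0.0002 -0.0233  0.0014]
(np.float64(0.4990961981723735), np.float64(0.054437851116960874), 0.068) -> [-0.002  -0.0289  0.0014]
(np.float64(0.4996795822271449), np.float64(0.048553147509371945), 0.068) -> [-0.0042 -0.0344  0.0014]
(np.float64(0.5007873601778905), np.float64(0.04274428346238537), 0.068) -> [-0.007  -0.0396  0.0014]
(np.float64(0.5024106387563908), np.float64(0.037057892677263934), 0.068) -> [-0.0102 -0.0446  0.0014]
```

Call:
{"op": "play_rows", "data": {
  "plan": [0, 0, 0, 0.001, -0.006, -0.002, 0.1, 0, 0, 0, 0.001, -0.012, -0.002, 0.1, 0, 0, 0, 0, -0.018, -0.002, 0.1, 0, 0, 0, -0.001, -0.023, -0.002, 0.1, 0, 0, 0, -0.003, -0.029, -0.002, 0.1, 0, 0, 0, -0.005, -0.034, -0.002, 0.1, 0, 0, 0, -0.008, -0.04, -0.002, 0.1, 0, 0, 0, -0.011, -0.045, -0.002, 0.1, 0, 0, 0, -0.011, -0.045, -0.002, 0.1, 0, 0, 0, -0.011, -0.045, -0.002, 0.1]
}}

```text
clock: 4.15
position: [0.5014, 0.0364, 0.07]
ee_rot: [0.147, 0.989, -0.0, -0.001]
ft_force: [-5.8, 2.8, -1.8]
grip_width: 0.179
grasp_force: 21.6
```

Run:
```python
from h import *
piv=np.array([.565,.058])
o=status.get_obs();v=o['position'][:2]-piv;r=np.hypot(*v);q=np.pi+yaw-np.arctan2(v[1],v[0]);print(r,np.degrees(q),o['grip_width'],o['grasp_force'])
go((.5024,.0371,.0694))
```

```text
0.06713049526471553 359.77169101306873 0.17907874106372768 21.63787007331848
pos [0.5014 0.0364 0.07  ] yaw y 73.1 q [-0.55  0.26  0.43  1.99 -0.13  0.93  1.23] t 4.15 F [-5.8  2.8 -1.8]
(0.5024, 0.0371, 0.0694) -> [-0.0007  0.0009  0.0006]
```

Call:
{"op": "play_rows", "data": {
  "plan": [0, 0, 0, 0, 0, 0, 0.6, 0, 0, 0, 0, 0, 0, 0.6, 0, 0, 0, 0, 0, 0, 0.6, 0, 0, 0, 0, 0, -0.05, 1, 0, 0, 0, 0, 0, -0.1, 1, 0, 0, 0, 0, 0, -0.15, 1, 0, 0, 0, 0, 0, -0.15, 1]
}}

```text
clock: 5.03
position: [0.5045, 0.0363, 0.2242]
ee_rot: [0.148, 0.989, 0.002, 0.003]
ft_force: [0.3, 1.0, -0.2]
grip_width: 1.002
grasp_force: 0.0
```

Run:
```python
from h import *
go((.614,-.089,.235))
im,m=snap('top','top2.png'); im2,m2=snap('wrist','w2.png')
g=cv2.cvtColor(im2,cv2.COLOR_RGB2BGR); cv2.imwrite('pics/w2.png',g)
print([np.round(proj(m2,p)) for p in ((*st(.01-.066,.075),.086),(*st(.01,.075),.046))])
```

```text
pos [0.5045 0.0363 0.2242] yaw y 73.0 q [-0.59  0.07  0.46  1.83 -0.03  1.25  1.15] t 5.03 F [ 0.3  1.  -0.2]
(0.614, -0.089, 0.235) -> [-0.1414 -0.0878 -0.0103]
[array([257., 186.]), array([291., 222.])]
```

View pics/w2.png

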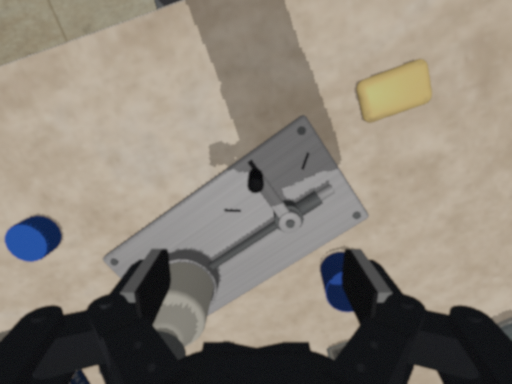

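The view shows the post at about (256,180), over the broad mark that peeks out at (252,165), and the pivot at (289,222). I'll check the angle numerically.

Run:
```python
from h import *
m=viewer.camera_model('wrist')
im=cv2.imread('pics/w2.png'); k=(im.max(2)<40).astype(np.uint8); k[:100]=0; k[240:]=0; k[:,:200]=0;k[:,330:]=0
n,l,s,c=cv2.connectedComponentsWithStats(k)
for i in range(1,n):
  if s[i,4]>15: print(s[i],c[i].round(1))
p=onz(m,289.5,222,.046)[:2]
for uv,z in (((256,180),.067),((256,172),.086),((257,189),.048)):
  x=onz(m,*uv,z)[:2];v=x-p;print(x,p,np.hypot(*v),np.degrees((np.pi+yaw-np.arctan2(v[1],v[0])+np.pi)%(2*np.pi)-np.pi))
A,B=[onz(m,u,v,.014)[:2] for u,v in ((304,117),(367,214))];d=B-A;print('plate x dir',np.degrees(np.arctan2(d[1],d[0])))
```

```text
[249 162  14  30 282] [255.1 179. ]
[0.50077275 0.03753705] [0.56248731 0.05728203] 0.06479622656346469 0.7584235312271861
[0.48881247 0.04115244] [0.56248731 0.05728203] 0.07541980265235128 6.151103485168207
[0.51526624 0.03425184] [0.56248731 0.05728203] 0.05253779332308441 -7.498954464120206
plate x dir 18.78856423444392
```

The lever is about 1° off shut. Next I'll go above the cap.

Call:
{"op": "play_rows", "data": {
  "plan": [0, 0, 0, -0.05, -0.03, -0.01, 1, 0, 0, 0, -0.1, -0.06, -0.01, 1, 0, 0, 0, -0.141, -0.088, -0.01, 1, 0, 0, 0, -0.141, -0.088, -0.01, 1, 0, 0, 0, -0.141, -0.088, -0.01, 1],
  "squeeze": 60
}}

```text
clock: 5.75
position: [0.6109, -0.0888, 0.2286]
ee_rot: [0.147, 0.989, -0.0, -0.001]
ft_force: [0.5, 0.5, -0.1]
grip_width: 1.005
grasp_force: 0.0
```

Run:
```python
from h import *
go((.6145,-.089,.147))
```

```text
pos [ 0.6109 -0.0888  0.2286] yaw y 73.0 q [-0.37  0.35  0.57  1.53 -0.19  1.31  1.49] t 5.75 F [ 0.5  0.5 -0.1]
(0.6145, -0.089, 0.147) -> [-0.0037  0.0009  0.0816]
```

Call:
{"op": "play_rows", "data": {
  "plan": [0, 0, 0, -0.003, 0.001, 0.03, 1, 0, 0, 0, -0.003, 0.001, 0.06, 1, 0, 0, 0, -0.003, 0.001, 0.078, 1, 0, 0, 0, -0.003, 0.001, 0.078, 1, 0, 0, 0, -0.003, 0.001, 0.078, 1, 0, 0, 0, -0.003, 0.001, 0.078, 1]
}}

```text
clock: 6.5
position: [0.6153, -0.0891, 0.1535]
ee_rot: [0.147, 0.989, 0.0, 0.001]
ft_force: [0.1, 0.1, 0.2]
grip_width: 1.006
grasp_force: 0.0
```

Run:
```python
from h import *
go((.6145,-.089,.147))
```

```text
pos [ 0.6153 -0.0891  0.1535] yaw y 73.1 q [-0.35  0.42  0.55  1.61 -0.23  1.17  1.52] t 6.5 F [0.1 0.1 0.2]
(0.6145, -0.089, 0.147) -> [ 0.0008 -0.0002  0.0065]
```

Call:
{"op": "play_rows", "data": {
  "plan": [0, 0, 0, 0.001, 0, 0.006, 1, 0, 0, 0, 0.001, 0, 0.006, 0.3, 0, 0, 0, 0.001, 0, 0.006, 0.3, 0, 0, 0, 0.001, 0, 0.006, 0.3, 0, 0, 0, 0.001, 0, 0.006, 0.3, 0, 0, 0, 0.001, 0, 0.006, 0.3]
}}

```text
clock: 7.25
position: [0.6138, -0.0891, 0.1465]
ee_rot: [0.148, 0.989, -0.0, 0.0]
ft_force: [-2.0, -1.2, 4.2]
grip_width: 0.575
grasp_force: 61.5
```

Run:
```python
from h import *
o=status.get_obs();print(o['grip_width'],o['grasp_force'],o['torque'])
go((.6145,-.089,.147))
```

```text
0.5745249416035737 61.5454344637692 [-0.3923132   0.4872392   0.03404239]
pos [ 0.6138 -0.0891  0.1465] yaw y 73.0 q [-0.35  0.43  0.54  1.62 -0.24  1.16  1.52] t 7.25 F [-2.  -1.2  4.2]
(0.6145, -0.089, 0.147) -> [-0.0007  0.0003 -0.0005]
```

Call:
{"op": "play_rows", "data": {
  "plan": [0, 0, 0, 0, 0, 0.003, 0.3, 0, 0, 0, 0, 0, 0.006, 0.3, 0, 0, 0, 0, 0, 0.007, 0.3, 0, 0, 0, 0, 0, 0.007, 0.3]
}}

```text
clock: 7.75
position: [0.6138, -0.0891, 0.1399]
ee_rot: [0.148, 0.989, 0.0, 0.0]
ft_force: [-4.1, -1.3, 8.4]
grip_width: 0.576
grasp_force: 62.1
```

Call:
{"op": "play_rows", "data": {
  "plan": [0, 0, -5, 0, 0, 0.0005, 0.3, 0, 0, -10, 0, 0, 0.0005, 0.3, 0, 0, -15, 0, 0, 0.0005, 0.3, 0, 0, -20, 0, 0, 0.0005, 0.3, 0, 0, -25, 0, 0, 0.0005, 0.3, 0, 0, -25, 0, 0, 0.0005, 0.3]
}}

```text
clock: 8.5
position: [0.6142, -0.0891, 0.1397]
ee_rot: [-0.071, 0.997, -0.0, 0.001]
ft_force: [-2.8, -1.3, 8.5]
grip_width: 0.575
grasp_force: 62.0
```

Run:
```python
from h import *
o=status.get_obs();print(o['grip_width'],o['grasp_force'],o['torque'])
go((.6138,-.0891,.1399))
```

```text
0.575183978506011 62.00470179319382 [-0.32164912  0.61403226  0.00839677]
pos [ 0.6142 -0.0891  0.1397] yaw y 98.1 q [-0.29  0.42  0.46  1.62 -0.2   1.14  1.93] t 8.5 F [-2.8 -1.3  8.5]
(0.6138, -0.0891, 0.1399) -> [ 0.0004  0.     -0.0002]
```

Call:
{"op": "play_rows", "data": {
  "plan": [0, 0, -5, 0, 0, 0, 0.3, 0, 0, -10, 0, 0, 0, 0.3, 0, 0, -15, 0, 0, 0, 0.3, 0, 0, -20, 0, 0, 0, 0.3, 0, 0, -25, 0, 0, 0, 0.3, 0, 0, -30, 0, 0, 0, 0.3, 0, 0, -30, 0, 0, 0, 0.3]
}}

```text
clock: 9.38
position: [0.6144, -0.089, 0.1398]
ee_rot: [-0.327, 0.945, -0.0, 0.001]
ft_force: [-2.2, -1.7, 7.4]
grip_width: 0.574
grasp_force: 62.0
```

Run:
```python
from h import *
o=status.get_obs();print(o['grip_width'],o['grasp_force'],o['torque'])
go((.6138,-.0891,.1399))
```

```text
0.5739815300571584 61.992225274443626 [-0.29065756  0.39353465  0.06982519]
pos [ 0.6144 -0.089   0.1398] yaw y 128.1 q [-0.22  0.41  0.36  1.62 -0.16  1.14  2.42] t 9.38 F [-2.2 -1.7  7.4]
(0.6138, -0.0891, 0.1399) -> [ 0.0005  0.0003 -0.0001]
```

Call:
{"op": "play_rows", "data": {
  "plan": [0, 0, 0, 0, 0, -0.003, 0.3, 0, 0, 0, 0, 0, -0.006, 0.3, 0, 0, 0, 0, 0, -0.009, 0.3, 0, 0, 0, 0, 0, -0.012, 0.3, 0, 0, 0, 0, 0, -0.012, 0.3]
}}

```text
clock: 10.0
position: [0.6135, -0.0888, 0.1506]
ee_rot: [-0.326, 0.945, 0.0, -0.0]
ft_force: [-0.7, -1.8, 0.3]
grip_width: 0.576
grasp_force: 62.4
```

Call:
{"op": "play_rows", "data": {
  "plan": [0, 0, 0, 0, 0, -0.01, 0.3, 0, 0, 0, 0, 0, -0.02, 0.3, 0, 0, 0, 0, 0, -0.035, 0.3, 0, 0, 0, 0, 0, -0.055, 0.3, 0, 0, 0, 0, 0, -0.07, 0.3, 0, 0, 0, 0, 0, -0.08, 0.3, 0, 0, 0, 0, 0, -0.08, 0.3, 0, 0, 0, 0, 0, -0.08, 0.3, 0, 0, 0, 0, 0, -0.08, 0.3]
}}

```text
clock: 11.12
position: [0.6135, -0.0887, 0.2301]
ee_rot: [-0.326, 0.945, 0.0, -0.001]
ft_force: [0.4, -0.9, -0.7]
grip_width: 0.574
grasp_force: 62.7
```

Run:
```python
from h import *
o=status.get_obs();print(o['position'],o['grip_width'],o['grasp_force'],o['ft_force'])
im,m=snap('side','s3.png'); cv2.imwrite('pics/s3.png',cv2.resize(im[130:300,170:350,::-1],None,fx=3,fy=3))
```

```text
[ 0.6134774  -0.08866698  0.23005297] 0.5741170392494168 62.747345343232155 [ 0.39211265 -0.94071722 -0.7482862 ]
```

View pics/s3.png

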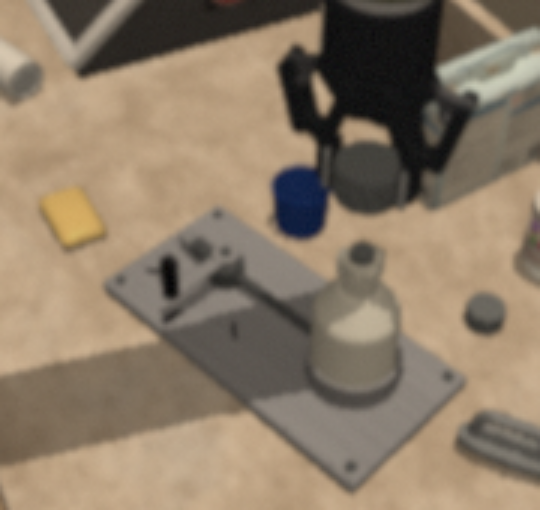

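The side crop shows the cap upright in the fingers at (368,175), above the open neck at (362,255). The lever at (200,290) is still on shut, and the cup, brush and soap have not moved. I'm handing in.

```bash
python3 -c "
from workcell import manip; print(manip.hand_in())"
```

```text
the job is handed in; nothing more can be done
None
```

I handed the job in at about 11 s, and no verdict was returned: the lever is on shut (about 1° off), and the gripper holds the cap upright over the open bottle, about 8 cm above its seat.

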